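# Start the transformer test and freeze the meter's reading

## Robot

A 6-joint arm with a two-finger parallel gripper is mounted at the origin on the work surface. World frame = base frame: x ahead of the robot, y to its left, z up, the work surface at z = 0. Lengths are in m, angles in degrees, forces in N, time in s.
With the tool pointing down it reaches from about 0.35 to 0.875 m from the base axis. Payload 15.5 kg.
Tool frame: the origin (TCP) lies between the finger pads; the fingertips stand 8 mm ahead of it and the grasp point (between the pads) lies 11 mm behind it (arm.tcp_to_tips is the distance from the TCP to the fingertips, in m); z points along the fingers, y is the direction in which the jaws open and shut (so a half turn about z gives the same grasp; the last joint's range is limited). The gripper opens to 85 mm and grips with 20 to 120 N. Pads are 22 mm wide; open, the fingers measure 114 mm over their backs; the gripper's body (76 mm by 85 mm) begins 54 mm behind the grasp point. The pads swing forward as they close: fully open they stand 13 mm farther back than shut.
Start: joints at [62.71, 28.281, 77.091, -0, 74.628, -5.472], TCP at [0.232, 0.58, 0.219] pointing down, gripper open.
Joint ranges: [-166.48, 166.48], [-47.26, 123.95], [12.59, 153.08], [-70.14, 250.14], [6.76, 159.57], [-176.63, 176.63]. Speed limits (degrees/s): [108.29, 108.29, 147.25, 172.46, 172.46, 172.46].

## Interface

Orientations are given as [roll, pitch, yaw] about the fixed x, y, z axes, in that order (R = Rz(yaw) Ry(pitch) Rx(roll)).
In Python, from cell import arm, inverse_kinematics, readout, grab_frame, camera_model, workorder gives the robot as it stands. Calls block until the motion is done:
- arm.movep(position, orientation): joint-space move of the TCP to a pose.
- arm.servo_line(position, attitude=None, vel=0.15, stop_force=None): straight line of the TCP; attitude=None keeps the orientation; vel is the mean speed in m/s. With stop_force (N) it stops when the force on the tool has changed by that much, and returns True; else False.
- arm.move_joints(angles): joint-space move.
- arm.release() and arm.gripper_close(): open the fingers fully, or close them until they stop; the grip force is fixed at half the most.
- arm.wait(seconds).
- inverse_kinematics(position, orientation): joint angles nearest the present ones, or None.
- readout.sense(): the state.
- grab_frame(name): name is "scene" or "top" or "wrist"; returns (picture, depth): 420x560x3 uint8, red, green, blue; 420x560 float32, m along the optical axis (not along the pixel's ray), 0 where there is no reading.
- camera_model(name): a dict with "fx", "fy", "cx", "cy" (pixels), "dist" ([k1, k2, p1, p2, k3] as OpenCV has them; the pictures are not rectified), "eye" and "attitude" of the camera in the world. Camera axes: x right, y down, z forward; pixel columns grow to the right and rows downward; lengths in m; the calibration is good to about 2 mm. A picture is of the moment at which its call begins: read the wrist's pose just before it. camera_model takes no time and is no camera call; for the wrist camera it gives the pose at the moment of the call.
A pose or a line that the arm cannot do raises arm.IKError and nothing moves.
- workorder.finish_job(): hands the job in, once; it reports no verdict.
The state is a dict: "clock": time; "joints": joint angles; "dq": joint speeds; "effort": joint torques, N m; "eef_pos": TCP position; "tool_rot": TCP orientation; "force": force on the tool from outside, world axes, zero at the start; "wrist_torque": the same for the moment, N m; "finger_gap": finger opening in m.
Only numpy, scipy, OpenCV 4.12 (cv2) and the standard library are available. Lean on these libraries where they do the work, as an engineer would, in place of code of your own. Each camera call takes 0.05 s, during which the arm holds its last target.

## Task

Start the transformer test by pressing three things in this order: push down the red-dot end of the green rocker on the white socket strip until it is fully on, then push the green button on the grey test unit fully in (it stays in), then press the yellow key of the blue meter fully down for a moment and let it come up again. Press them in place with closed fingers: pick nothing up, keep the meter where it lies, and leave the red button, the meter's grey key and everything else on the table alone.

Things in the scene. Friction and masses are not known exactly. Their poses are not given: they have to be found in the camera images.
- strip: white socket strip fixed to the table, 220 x 66 x 42 mm, with two sockets (a black plug, 30 mm tall, stands in one) and a green paddle rocker. Origin: centre of its underside; x runs along its length from the rocker to the sockets, z up. The rocker's pivot is 65 mm from the origin towards -x, 52 mm above the table
- rocker_dot (a point): the red dot on the switching-on end of the green rocker (paddle 56 x 28 x 8 mm, pivot across the strip at its middle): a point on the top face 20 mm from the pivot towards the strip's -x end, moving with the rocker. Off, this end stands high (about 60 mm above the table); fully on, it is about 8 mm lower
- rocker (a joint): tilt of the rocker, rad: near 0 is off (red-dot end up), 0.44 is fully on (red-dot end down). Stiff: about 3 N at the dot; stays where it is left
- unit: grey test unit fixed to the table, 200 (x) x 180 (y) x 59 mm, aluminium top. Origin: centre of its underside. The green and the red button are side by side on its top, 62 mm from the centre towards -x and 45 mm to either side (which is on which side varies); a toroidal transformer stands loose on the rest of the top
- green_top (a point): centre of the top of the green latching push button, round, 34 mm across, standing 14 mm out of a black collar (48 mm across, 10 mm high) on the unit's top; moves with the button; pushed straight down
- green (a joint): how far the green button is in, m: near 0 out, 0.008 fully in. About 3.5 N moves it; it has no spring and stays in
- red_top (a point): centre of the top of the red stop button beside the green one, same shape and size; not to be pressed
- red (a joint): how far the red button is in, m: 0 out, 0.008 in; sprung
- meter: blue handheld meter lying loose face up on the table, 190 (x) x 95 (y) x 36 mm, about 0.5 kg. Origin: centre of its underside; the display is towards its +x end, two round keys towards its -x end (yellow at its +y side, grey at its -y side), and between the display and the keys a black dial reaching 8 mm above the face
- hold_top (a point): centre of the top of the round yellow hold key of the meter, 22 mm across, standing 8 mm above the face; moves with the key; pushed straight down
- hold_key (a joint): how far the yellow key is pressed, m: 0 up, 0.005 fully down; sprung, about 1.2 N at first and 4 N fully down
- range_top (a point): centre of the top of the round grey key, 48 mm beside the yellow one, same size; not to be pressed
- range_key (a joint): how far the grey key is pressed, m: 0 up, 0.005 down; sprung
- toroid: toroidal transformer, yellow-green with copper turns, 92 mm across, 40 mm high, about 0.6 kg, standing loose on the unit's rear part. Origin: centre of its underside
- screwdriver: loose screwdriver lying on the table near the robot, about 200 mm long
- mug: loose blue mug, 80 mm wide, 90 mm high, at the far side; origin under its centre
- spool: loose metal solder spool, 52 mm across, 42 mm high; origin under its centre
- rectifier: loose black block with four metal tabs, 28 x 28 x 32 mm; origin under its centre
- tray: loose orange parts tray, 90 x 70 x 25 mm; origin under its centre
- jar: loose jar, 48 mm across, 70 mm high; origin under its centre
Not all that is in view belongs to the job. Of the things that look like the meter, take the one that is farthest to the robot's left at the start. Of the things that look like the strip, the larger one is meant.

How it is judged (in metres and radians):
On the way, in this order (a step that is already met when the one before it is completed fails the run):
1. the rocker is switched on (value of joint rocker above 0.34 rad), for 0.1 s.
2. the green button is pushed in, the rocker being on (value of joint rocker above 0.34 rad and value of joint green above 0.0064 m), for 0.1 s.
3. the yellow key is pressed down, rocker on and green button in (all of step 2 and value of joint hold_key above 0.004 m), for 0.1 s.
At the end, for the whole second after the job is handed in: The rocker is on (over 0.34 rad of 0.44), the green button is in (over 6.4 mm of 8), the yellow key, the grey key and the red button are up (within 1.5 mm), the meter lies at rest within 20 mm of where it was, and every other loose thing is within 30 mm of where it was (all of step 2 and value of joint each of hold_key, red, range_key below 0.0015 m and distance of meter from where it was at the start of the episode below 0.02 m and angle between meter's own z axis and vertical below 0.1 rad and linear speed of meter below 0.02 m/s and distance of each of toroid, screwdriver, mug, spool, rectifier, tray, jar from where it was at the start of the episode below 0.03 m); the robot touches nothing.
It fails at once if the green button is pushed before the rocker is on (value of joint green above 0.003 m and value of joint rocker below 0.34 rad).
It fails at once if the yellow key is pressed before the green button is in (value of joint hold_key above 0.002 m and value of joint green below 0.0064 m).
It fails at once if the red button or the grey key is pressed (value of joint red above 0.003 m or value of joint range_key above 0.002 m).
It fails at once if the meter is lifted, tilted, or shifted by more than 20 mm (height (world z) of meter above 0.012 m or angle between meter's own z axis and vertical above 0.15 rad or distance of meter from where it was at the start of the episode above 0.02 m).
It fails at once if another loose thing is lifted, carried or pushed by more than 30 mm (distance of any of toroid, screwdriver, mug, spool, rectifier, tray, jar from where it was at the start of the episode above 0.03 m).
It also fails if it takes over 64 s, if anything falls off the work surface, if the arm or the gripper's body presses on something with over 40 N, if the wrist force passes 120 N, or if a joint passes its speed limit or range.

## Working session

There is one attempt and no reset: what is moved stays moved. The work goes in short steps, each a Python script; the robot and the scene stay as the last script left them, time stands still between calls to the robot, and variables do not carry over. Pictures are saved under pics/ and viewed, and the job is handed in when it is done.

```bash
ls; mkdir -p pics
python3 - <<'E'
from cell import *
import cv2,numpy as np
s=readout.sense();print(s['clock'],s['eef_pos'],s['tool_rot'],s['force'],s['finger_gap'])
for n in ("top","scene"):
    p,d=grab_frame(n);c=camera_model(n);print(n,c)
    np.savez(f'pics/{n}0.npz',p=p,d=d)
    cv2.imwrite(f'pics/{n}0.png',cv2.resize(p[:,:,::-1],(800,600),interpolation=cv2.INTER_CUBIC))
E
```

```text
pics
0.0 [0.23213629 0.57990015 0.21797724] [-1.79928973e+02 -6.40336804e-03  1.58181168e+02] [-0.08483641  0.13159767 -0.79756218] 0.08554573257859215
top {'fx': 469.234344085463, 'fy': 469.234344085463, 'cx': 275.4101083652763, 'cy': 207.9850990235015, 'dist': array([-0.09422095,  0.        ,  0.        ,  0.        ,  0.        ]), 'eye': array([ 0.25339747, -0.04494147,  1.15338054]), 'attitude': array([-168.63867554,   -0.57372311,  -89.87924716])}
scene {'fx': 532.0706671617698, 'fy': 532.0706671617698, 'cx': 272.2474859933749, 'cy': 209.8347954676021, 'dist': array([-0.15610112,  0.        ,  0.        ,  0.        ,  0.        ]), 'eye': array([ 1.5073895 , -0.63933379,  1.02453809]), 'attitude': array([-129.15265605,    0.42201026,   59.97546889])}
```

View pics/top0.png

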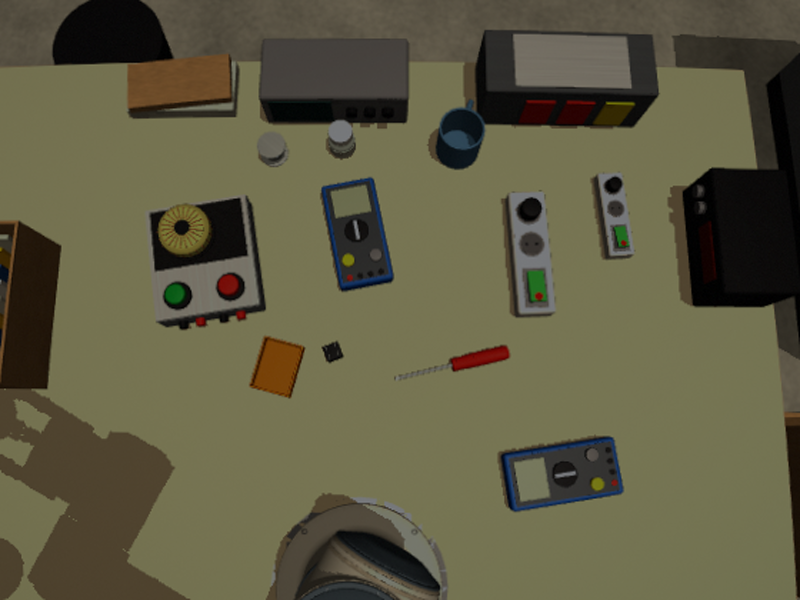

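View pics/scene0.png

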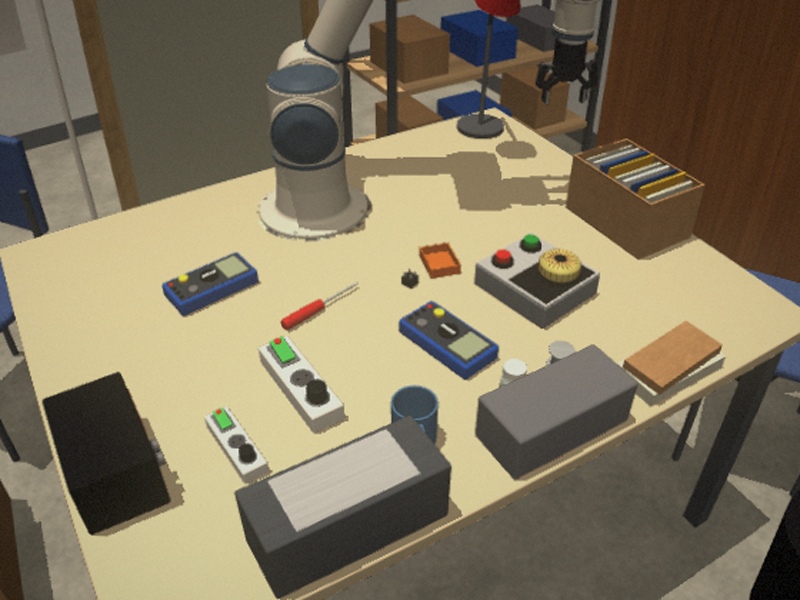

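Two meters, at (357,232) and (562,472) in the 800x600 top picture. +y is to the left in the image, so the one at (357,232) is farthest left and is the target. Two strips, at (530,253) and (615,215). The first is larger, so it is the one meant. Next I measure them and confirm in a crop.

```bash
cat > h.py <<'E'
import numpy as np,cv2
from scipy.spatial.transform import Rotation as R
def ray(c,uv):
    K=np.array([[c['fx'],0,c['cx']],[0,c['fy'],c['cy']],[0,0,1]])
    n=cv2.undistortPoints(np.array([[uv]],float),K,c['dist'])[0,0]
    return R.from_euler('xyz',c['attitude'],degrees=True).as_matrix()@np.array([n[0],n[1],1.])
def onplane(c,uv,z):
    r=ray(c,uv);return c['eye']+r*(z-c['eye'][2])/r[2]
def bydepth(c,uv,d): return c['eye']+ray(c,uv)*d
def tri(c1,u1,c2,u2):
    a,b=ray(c1,u1),ray(c2,u2);A=np.stack([a,-b],1)
    t=np.linalg.lstsq(A,c2['eye']-c1['eye'],rcond=None)[0]
    p,q=c1['eye']+a*t[0],c2['eye']+b*t[1]
    return (p+q)/2,np.linalg.norm(p-q)
def blobs(p,col,amin=4):
    h=cv2.cvtColor(p,cv2.COLOR_RGB2HSV);H,S,V=[h[...,i].astype(int) for i in range(3)]
    m={'red':((H<8)|(H>172))&(S>150)&(V>70),'green':(H>45)&(H<80)&(S>120)&(V>60),'yellow':(H>24)&(H<34)&(S>170)&(V>110),'blue':(H>100)&(H<125)&(S>140)}[col]
    n,l,st,ce=cv2.connectedComponentsWithStats(m.astype(np.uint8))
    return [(ce[i].round(2),st[i]) for i in range(1,n) if st[i][4]>=amin],l
E
python3 - <<'E'
from h import *
from cell import camera_model
for n in ("top","scene"):
    z=np.load(f'pics/{n}0.npz');p,d=z['p'],z['d'];c=camera_model(n)
    for col in ('red','green','yellow','blue'):
        for ce,st in blobs(p,col,5)[0]:
            dd=d[int(round(ce[1])),int(round(ce[0]))]
            P=bydepth(c,ce,dd)
            if -0.1<P[0]<0.95 and abs(P[1])<0.7 and P[2]>-0.02: print(n,col,(ce*800/560).round(),st.tolist(),P.round(4))
    if n=='top':
        a=cv2.resize(p[115:230,215:300,::-1],None,fx=4.5,fy=4.5,interpolation=cv2.INTER_CUBIC)
        b=cv2.resize(p[115:230,345:450,::-1],None,fx=4.5,fy=4.5,interpolation=cv2.INTER_CUBIC)
        cv2.imwrite('pics/crop1.png',cv2.resize(np.hstack([a,b]),None,fx=.9,fy=.9))
E
```

```text
top red [540. 101.] [369, 70, 20, 2, 38] [ 0.8136 -0.3085  0.0985]
top red [580. 102.] [397, 71, 20, 2, 39] [ 0.8125 -0.3794  0.0987]
top red [623. 243.] [435, 169, 3, 3, 8] [ 0.5752 -0.4562  0.0426]
top red [228. 284.] [153, 192, 14, 14, 153] [0.4901 0.2175 0.0803]
top red [349. 277.] [243, 192, 4, 5, 16] [0.5126 0.02   0.0355]
top red [538. 296.] [375, 205, 5, 5, 16] [ 0.4771 -0.2982  0.0585]
top red [240. 314.] [165, 217, 7, 6, 32] [0.4471 0.2038 0.0372]
top red [200. 321.] [137, 222, 7, 6, 34] [0.4357 0.2732 0.0354]
top red [480. 357.] [316, 242, 41, 18, 378] [ 0.3764 -0.2027  0.0277]
top red [614. 482.] [428, 336, 4, 4, 14] [ 0.1692 -0.4184  0.0371]
top green [621. 235.] [430, 158, 10, 15, 90] [ 0.5915 -0.4561  0.0353]
top green [536. 284.] [369, 190, 14, 21, 207] [ 0.4984 -0.2971  0.0512]
top green [174. 293.] [116, 199, 13, 13, 142] [0.4745 0.3061 0.0797]
top yellow [614. 103.] [425, 72, 11, 1, 11] [ 0.8116 -0.439   0.1009]
top yellow [348. 259.] [240, 178, 8, 7, 41] [0.5426 0.023  0.0413]
top yellow [597. 484.] [415, 335, 7, 8, 45] [ 0.1677 -0.3883  0.0438]
top blue [466. 124
[... 1272 characters left out ...]
d [218. 411.] [152, 287, 3, 2, 5] [ 0.5752 -0.4548  0.043 ]
scene green [531. 240.] [367, 165, 10, 8, 67] [0.4825 0.3013 0.0835]
scene green [283. 350.] [189, 236, 18, 18, 149] [ 0.5038 -0.2974  0.0569]
scene green [223. 419.] [150, 286, 12, 14, 88] [ 0.59   -0.4537  0.0356]
scene yellow [183. 278.] [126, 193, 5, 4, 18] [ 0.1698 -0.3873  0.0431]
scene yellow [438. 312.] [304, 216, 7, 5, 23] [0.5447 0.0226 0.0441]
scene blue [632. 155.] [437, 107, 12, 5, 12] [0.4068 0.6654 0.1607]
scene blue [245. 274.] [163, 188, 16, 9, 20] [ 0.2219 -0.2648  0.039 ]
scene blue [190. 293.] [114, 197, 48, 16, 83] [ 0.2225 -0.3903  0.0385]
scene blue [450. 348.] [281, 224, 67, 34, 199] [ 0.6425 -0.0131  0.0395]
```

View pics/crop1.png

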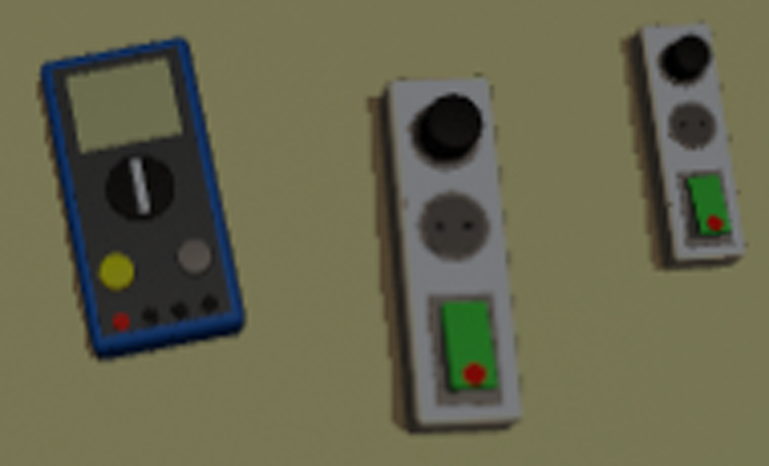

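The crop shows the left meter, with the yellow key at (117,271) and the grey key at (194,256). It also shows the larger strip, with the red dot at (474,374), and the smaller decoy strip to the right of it. I'll triangulate these points and check their heights.

Run:
```python
from h import *
from cell import camera_model,inverse_kinematics
t,s=camera_model('top'),camera_model('scene')
T=np.load('pics/top0.npz')['p'];S=np.load('pics/scene0.npz')['p']
def near(p,col,x,y):
    return min(blobs(p,col,5)[0],key=lambda b:np.hypot(b[0][0]*800/560-x,b[0][1]*800/560-y))[0]
for n,col,a,b,z in (('dot','red',(538,296),(277,341),.060),('green','green',(174,293),(531,240),.083),('red','red',(228,284),(502,256),.083),('hold','yellow',(348,259),(438,312),.044)):
    u,v=near(T,col,*a),near(S,col,*b)
    P,e=tri(t,u,s,v);print(n,P.round(4),'gap',round(e,4),onplane(t,u,z).round(4),onplane(s,v,z).round(4))
    print(inverse_kinematics([P[0],P[1],.16],[180,0,180]))
```

```text
dot [ 0.4769 -0.2973  0.0607] gap 0.0009 [ 0.4768 -0.2979  0.06  ] [ 0.4763 -0.2967  0.06  ]
[ -38.02981853   26.97225621   90.21047663    0.           62.81726715
 -128.02981853]
green [0.4753 0.3074 0.077 ] gap 0.0009 [0.4739 0.305  0.083 ] [0.482  0.3019 0.083 ]
[ 26.84721847  27.27293658  89.62650242   0.          63.100561
 -63.15278153]
red [0.4909 0.2185 0.0771] gap 0.0005 [0.4895 0.2169 0.083 ] [0.4973 0.2135 0.083 ]
[ 17.628113    25.20040104  93.61931178   0.          61.18028717
 -72.371887  ]
hold [0.5426 0.0234 0.0421] gap 0.0011 [0.5419 0.0228 0.044 ] [0.5446 0.0226 0.044 ]
[ -3.83316411  25.61448355  92.82777095   0.          61.5577455
 -93.83316411]
```

Dot height 60.7 mm (expected 60) and key height 42 mm (expected 44) both agree. The button blobs include the side walls, so their triangulated height came out 6 mm low. The average on the correct plane is (0.478, 0.3035). First, the rocker.

```bash
cat > press.py <<'E'
from cell import *
import numpy as np
O=[180,0,180]
def press(x,y,ztip,zend,f,name):
    off=arm.tcp_to_tips
    arm.movep([x,y,.20],O)
    arm.servo_line([x,y,ztip+.02+off],vel=.15)
    print(name,'clear force',readout.sense()['force'].round(2))
    hit=arm.servo_line([x,y,zend+off],vel=.02,stop_force=f)
    arm.wait(.25)
    s=readout.sense();print('hit',hit,'tip z',round(s['eef_pos'][2]-off,4),s['eef_pos'].round(4),s['force'].round(2),s['clock'])
    arm.servo_line([x,y,.20],vel=.15)
E
python3 - <<'E'
from press import *
import cv2
print(arm.tcp_to_tips)
arm.gripper_close()
x,y=.474,-.2973
arm.movep([x-.06,y,.22],O); print(readout.sense()['finger_gap'])
p,d=grab_frame('wrist');cv2.imwrite('pics/w1.png',p[:,:,::-1])
press(x,y,.061,.048,14,'rocker')
arm.movep([x-.06,y,.22],O)
p,d=grab_frame('wrist');cv2.imwrite('pics/w2.png',p[:,:,::-1])
print(readout.sense()['clock'])
E
python3 -c "
import cv2,numpy as np
cv2.imwrite('pics/w12.png',cv2.resize(np.hstack([cv2.imread('pics/w1.png'),cv2.imread('pics/w2.png')]),(800,300)))"
```

```text
0.008
-1.66229251007782e-05
rocker clear force [-0.83  0.27  0.63]
hit False tip z 0.0481 [ 0.474  -0.2973  0.0561] [-0.2  -0.12  0.21] 7.35
8.8667
```

View pics/w12.png

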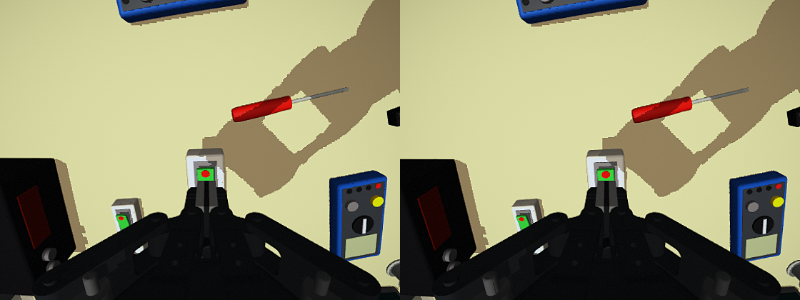

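No force was felt at tip height 48 mm, so I check the dot's actual height from the fixed cameras.

Run:
```python
from h import *
from cell import *
arm.movep([.35,0,.3],[180,0,180])
c1,c2=camera_model('top'),camera_model('scene')
r=[]
for n in('top','scene'):
    p,d=grab_frame(n);np.savez(f'pics/{n}1.npz',p=p,d=d)
    q=np.load(f'pics/{n}0.npz')['d']
    bs=blobs(p,'red',3)[0];a=(538,296) if n=='top' else (277,341)
    b=min(bs,key=lambda b:np.hypot(b[0][0]*800/560-a[0],b[0][1]*800/560-a[1]));r.append(b[0]);u=b[0].round().astype(int)
    print(n,b,bydepth(camera_model(n),b[0],d[u[1],u[0]]).round(4))
    k=(slice(180,225),slice(350,400)) if n=='top' else (slice(225,265),slice(180,220))
    q=np.load(f'pics/{n}0.npz')['p']
    cv2.imwrite(f'pics/c_{n}.png',cv2.resize(np.hstack([q[k],p[k]])[:,:,::-1],None,fx=7,fy=7,interpolation=cv2.INTER_CUBIC))
print(tri(c1,r[0],c2,r[1]),readout.sense()['clock'])
```

```text
top (array([376.69, 206.88]), array([375, 205,   5,   5,  16], dtype=int32)) [ 0.477  -0.298   0.0594]
scene (array([193.92, 238.38]), array([192, 237,   5,   4,  13], dtype=int32)) [ 0.4834 -0.299   0.0666]
(array([ 0.47685425, -0.29729492,  0.06071551]), np.float64(0.0009028299140084595)) 10.1667
```

View pics/c_top.png

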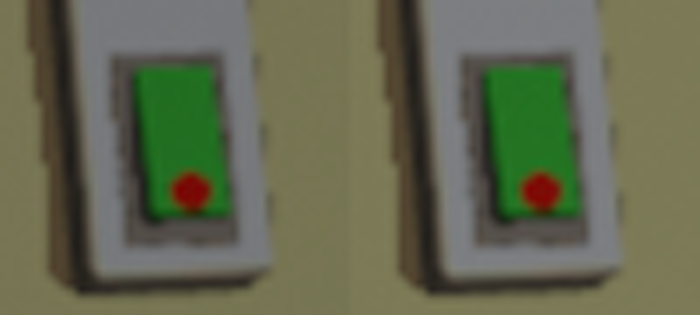

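View pics/c_scene.png

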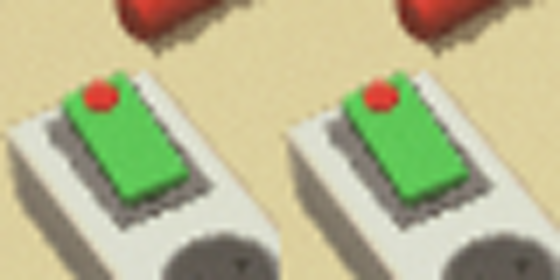

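View pics/w2.png

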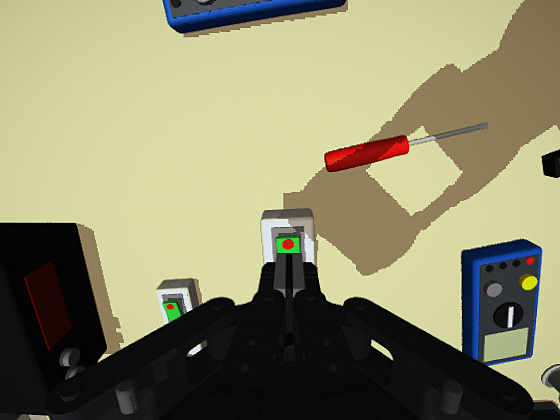

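The rocker hasn't moved and the fingers never touched it. The wrist camera's depth should show where the fingertips really are.

Run:
```python
from h import *
from cell import *
arm.movep([.45,-.2973,.16],[180,0,180])
s=readout.sense();c=camera_model('wrist');p,d=grab_frame('wrist')
print(s['eef_pos'],s['tool_rot'],s['finger_gap'],c['eye'],c['attitude'],s['clock'])
np.savez('pics/w3.npz',p=p,d=d,eye=c['eye'],att=c['attitude'])
K=np.array([[c['fx'],0,c['cx']],[0,c['fy'],c['cy']],[0,0,1]])
Rm=R.from_euler('xyz',c['attitude'],degrees=True).as_matrix()
def proj(P): return cv2.projectPoints(np.array([P],float),cv2.Rodrigues(Rm.T)[0],-Rm.T@c['eye'],K,c['dist'])[0].ravel()
print('tip proj',proj(s['eef_pos']-[0,0,.008]),'dot proj',proj([.477,-.2973,.0605]))
for ce,st in blobs(p,'red',8)[0]:
    u=ce.round().astype(int);print(ce,st[4],bydepth(c,ce,d[u[1],u[0]]).round(4))
# finger pixels: points within 6cm of tool axis
v,u=np.mgrid[0:420:3,0:560:3]
P=np.array([bydepth(c,(a,b),d[b,a]) for a,b in zip(u.ravel(),v.ravel())])
q=P-s['eef_pos'];m=(abs(q[:,0])<.06)&(abs(q[:,1])<.06)&(P[:,2]>.08)
i=np.argsort(P[m][:,2])[:12];print(np.c_[u.ravel()[m],v.ravel()[m],P[m]][i].round(4))
# tool-depth profile
q=q[m];print('q z range',q[:,2].min(),q[:,2].max())
cv2.imwrite('pics/w3.png',p[:,:,::-1])
pt,dt=grab_frame('scene');cv2.imwrite('pics/s3.png',cv2.resize(pt[150:290,110:300,::-1],None,fx=4,fy=4,interpolation=cv2.INTER_CUBIC))
```

```text
[ 0.45016697 -0.29642334  0.16059403] [-1.79996510e+02  2.46585673e-02 -1.79967679e+02] -0.00035192088237248224 [ 0.37154377 -0.29723956  0.31601564] [ 1.62121743e+02 -9.09400140e-03  8.99914857e+01] 11.4583
tip proj [290.07102731 250.8094087 ] dot proj [288.66661897 233.8509194 ]
[383.84 122.35] 2595 [ 0.3771 -0.2067  0.0258]
[286.29 233.83] 142 [ 0.4769 -0.2995  0.0607]
[144.06 310.09] 35 [ 0.5748 -0.4572  0.0446]
[[ 2.940e+02  2.550e+02  4.398e-01 -2.945e-01  1.791e-01]
 [ 2.760e+02  2.550e+02  4.397e-01 -3.038e-01  1.793e-01]
 [ 3.000e+02  2.550e+02  4.392e-01 -2.915e-01  1.802e-01]
 [ 2.820e+02  2.550e+02  4.392e-01 -3.007e-01  1.802e-01]
 [ 2.850e+02  2.550e+02  4.392e-01 -2.991e-01  1.802e-01]
 [ 2.790e+02  2.550e+02  4.392e-01 -3.022e-01  1.803e-01]
 [ 2.880e+02  2.550e+02  4.391e-01 -2.976e-01  1.805e-01]
 [ 2.910e+02  2.550e+02  4.389e-01 -2.961e-01  1.808e-01]
 [ 2.970e+02  2.550e+02  4.389e-01 -2.930e-01  1.809e-01]
 [ 3.120e+02  2.640e+02  4.434e-01 -2.854e-01  1.820e-01]
 [ 2.730e+02  2.640e+02  4.434e-01 -3.052e-01  1.820e-01]
 [ 2.670e+02  2.640e+02  4.433e-01 -3.083e-01  1.822e-01]]
q z range 0.018505421905439218 0.11297136754196588
```

View pics/w3.png

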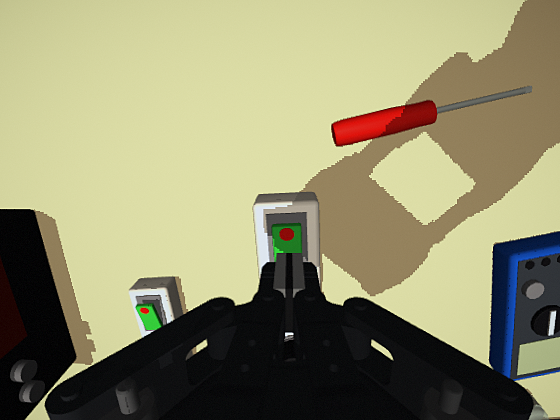

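View pics/s3.png

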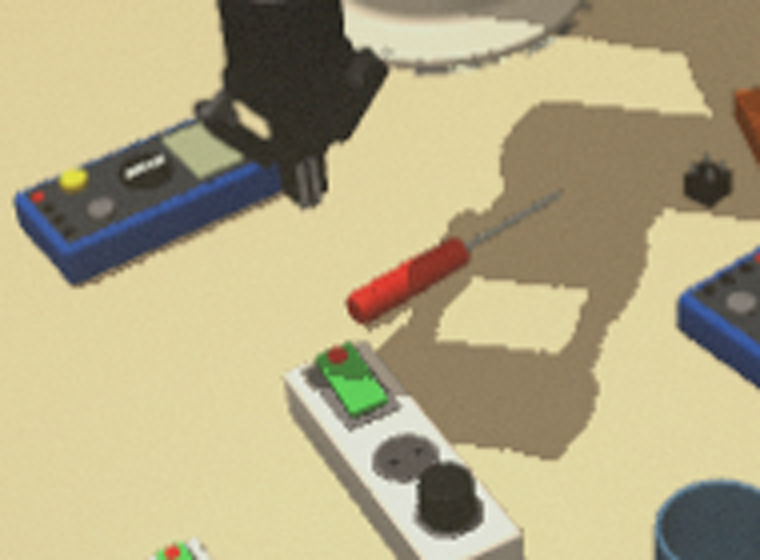

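Run:
```python
from h import *
from cell import *
c=camera_model('scene');p,d=grab_frame('scene');s=readout.sense()
for a in range(182,194,2):
    print(a,[(b,bydepth(c,(a,b),d[b,a]).round(3).tolist()) for b in (194,197,199,201) if d[b,a]>0 and bydepth(c,(a,b),d[b,a])[2]>.1])
z=np.load('pics/w3.npz');c=dict(camera_model('wrist'));d=z['d']
for b in range(246,264,1):
    print(b,bydepth(c,(288,b),d[b,288]).round(4))
print(s['clock'],s['eef_pos'])
```

```text
182 [(194, [0.455, -0.305, 0.201]), (197, [0.457, -0.307, 0.193]), (199, [0.457, -0.308, 0.186])]
184 [(194, [0.456, -0.3, 0.199]), (197, [0.461, -0.303, 0.194]), (199, [0.455, -0.302, 0.183])]
186 [(194, [0.463, -0.297, 0.203]), (197, [0.46, -0.297, 0.191]), (199, [0.46, -0.298, 0.185]), (201, [0.461, -0.299, 0.179])]
188 [(194, [0.462, -0.292, 0.2]), (197, [0.463, -0.293, 0.191]), (199, [0.463, -0.294, 0.185])]
190 [(194, [0.457, -0.285, 0.194]), (197, [0.458, -0.286, 0.186])]
192 []
246 [ 0.4912 -0.2979  0.0575]
247 [ 0.4925 -0.2979  0.0569]
248 [ 0.4937 -0.2979  0.0567]
249 [ 0.4947 -0.2979  0.0567]
250 [ 0.4958 -0.298   0.0567]
251 [ 0.497  -0.298   0.0564]
252 [ 0.4981 -0.298   0.0564]
253 [ 0.4394 -0.2976  0.1781]
254 [ 0.4393 -0.2976  0.1795]
255 [ 0.4393 -0.2976  0.1807]
256 [ 0.4394 -0.2976  0.1816]
257 [ 0.4394 -0.2976  0.1828]
258 [ 0.4401 -0.2976  0.1825]
259 [ 0.4397 -0.2976  0.1843]
260 [ 0.4393 -0.2976  0.1862]
261 [ 0.4396 -0.2976  0.1867]
262 [ 0.4397 -0.2976  0.1874]
263 [ 0.4394 -0.2976  0.1891]
11.6083 [ 0.45041053 -0.29642773  0.16081153]
```

Both cameras put the closed fingertips 17 mm behind the reported TCP (tip z 0.178 with TCP 0.161), where 8 mm ahead was stated. xy agrees. I'll use the measured tip offset and press until the force stops the move.

```bash
sed -i 's/off=arm.tcp_to_tips/off=-.0172/' press.py
python3 - <<'E'
from press import *
press(.474,-.2973,.061,.046,12,'rocker')
E
cat > look.py <<'E'
from h import *
from cell import *
arm.movep([.35,0,.3],[180,0,180])
r=[]
for n in('top','scene'):
    p,d=grab_frame(n);np.savez(f'pics/{n}2.npz',p=p,d=d)
    a=(538,296) if n=='top' else (277,341)
    b=min(blobs(p,'red',3)[0],key=lambda b:np.hypot(b[0][0]*800/560-a[0],b[0][1]*800/560-a[1]));r.append(b[0])
print(tri(camera_model('top'),r[0],camera_model('scene'),r[1]),readout.sense()['clock'])
E
python3 look.py
```

```text
rocker clear force [ 0.21 -0.49  0.84]
hit True tip z 0.0568 [ 0.4733 -0.2973  0.0396] [-3.04  0.43 12.95] 14.3833
(array([ 0.47528709, -0.29727603,  0.05234202]), np.float64(0.001770211719411787)) 16.9833
```

The dot is now at 52.3 mm, down 8.4 mm, so the rocker is fully on. Next, the green button.

Run:
```python
from press import *
press(.478,.3035,.083,.067,14,'green')
from h import *
arm.movep([.35,0,.3],[180,0,180])
p,d=grab_frame('top');q=np.load('pics/top0.npz')
cv2.imwrite('pics/g_top.png',cv2.resize(np.hstack([q['p'][120:240,95:200],p[120:240,95:200]])[:,:,::-1],None,fx=3.5,fy=3.5,interpolation=cv2.INTER_CUBIC))
c=camera_model('top')
for w,(u,v) in (('green',(121,204)),('red',(159,198))):
    for dd in(q['d'],d): print(w,bydepth(c,(u,v),np.median(dd[v-2:v+3,u-2:u+3]))[2].round(4))
```

```text
green clear force [-0.2   0.13  0.25]
hit True tip z 0.0792 [0.4781 0.3035 0.062 ] [-2.75 -1.18 15.08] 20.6083
green 0.0803
green 0.0739
red 0.0814
red 0.7021
```

View pics/g_top.png

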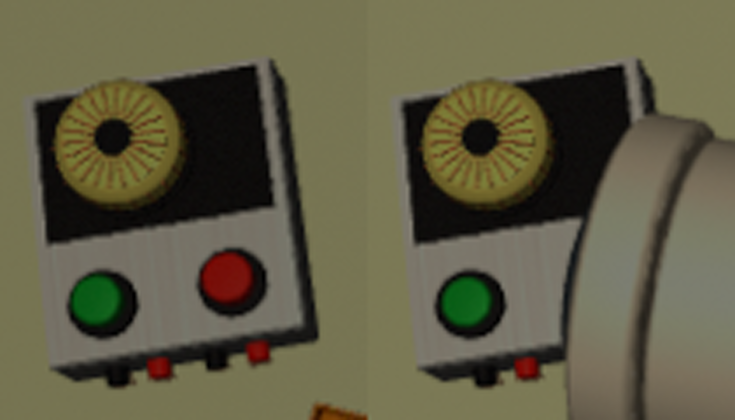

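The picture shows the green button lower in its collar. I'll quantify the travel with averaged depth and a second press.

Run:
```python
from press import *
press(.478,.3035,.083,.067,22,'green again')
from h import *
arm.movep([.35,-.2,.3],[180,0,180])
for n in('top','scene'):
    c=camera_model(n);q=np.load(f'pics/{n}0.npz');F=[grab_frame(n) for _ in range(3)]
    P=F[0][0];D=np.median([f[1] for f in F],0)
    for w in('green','red'):
        out=[]
        a=dict(top=dict(green=(121,204),red=(159,198)),scene=dict(green=(372,168),red=(351,179)))[n][w]
        for p,d in((q['p'],q['d']),(P,D)):
            bs,l=blobs(p,w,5);b=min(bs,key=lambda b:np.hypot(*(b[0]-a)))
            i=l[int(b[0][1]),int(b[0][0])];m=cv2.erode((l==i).astype(np.uint8),np.ones((3,3)))>0
            zz=[bydepth(c,(u,v),d[v,u])[2] for v,u in np.argwhere(m)]
            out.append((b[0].tolist(),int(b[1][4]),np.median(zz).round(4),np.percentile(zz,85).round(4)))
        print(n,w,out)
print(readout.sense()['clock'])
```

```text
green again clear force [ 0.51 -0.04  0.62]
hit True tip z 0.0791 [0.4781 0.3035 0.0619] [-2.99 -1.87 19.1 ] 26.6667
top green [([121.88, 205.12], 142, np.float64(0.0812), np.float64(0.0828)), ([122.83, 205.73], 145, np.float64(0.0741), np.float64(0.0751))]
top red [([159.36, 198.73], 153, np.float64(0.0816), np.float64(0.0841)), ([159.4, 198.74], 159, np.float64(0.0816), np.float64(0.0831))]
scene green [([371.36, 168.25], 67, np.float64(0.0832), np.float64(0.0855)), ([371.2, 169.31], 51, np.float64(0.0763), np.float64(0.0773))]
scene red [([351.57, 179.14], 79, np.float64(0.0839), np.float64(0.0877)), ([351.53, 179.09], 78, np.float64(0.085), np.float64(0.087))]
29.9583
```

The green button dropped 7–8 mm in both cameras, the second press stopped at the same height with more force, and red is unchanged. So it is fully in, and the contact refines the tip offset to −13 mm. Now the yellow key.

```bash
sed -i 's/off=-.0172/off=-.0132/' press.py
python3 - <<'E'
from press import *
press(.5432,.0228,.044,.034,9,'hold')
from h import *
arm.movep([.35,.25,.3],[180,0,180])
for n in('top','scene'):
    c=camera_model(n);q=np.load(f'pics/{n}0.npz');p,d=grab_frame(n);np.savez(f'pics/{n}3.npz',p=p,d=d)
    for w,a in(('yellow',dict(top=(243,181),scene=(307,218))[n]),('blue',dict(top=(250,170),scene=(315,243))[n]),('red',dict(top=(376,207),scene=(194,239))[n])):
        print(n,w,[min(blobs(x,w,3)[0],key=lambda b:np.hypot(*(b[0]-a)))[0].tolist() for x in(q['p'],p)])
    cv2.imwrite(f'pics/{n}3.png',cv2.resize(p[:,:,::-1],(800,600)))
print(readout.sense()['clock'])
E
```

```text
hold clear force [-0.21  0.14  0.14]
hit True tip z 0.0394 [0.5432 0.0228 0.0262] [-2.32  0.35 12.54] 33.675
top yellow [[243.34, 181.51], [243.35, 181.5]]
top blue [[250.52, 169.89], [250.53, 169.91]]
top red [[376.69, 206.88], [376.11, 208.28]]
scene yellow [[306.7, 218.35], [306.84, 218.24]]
scene blue [[315.12, 243.87], [315.75, 244.05]]
scene red [[193.92, 238.38], [194.17, 240.33]]
36.2833
```

View pics/top3.png

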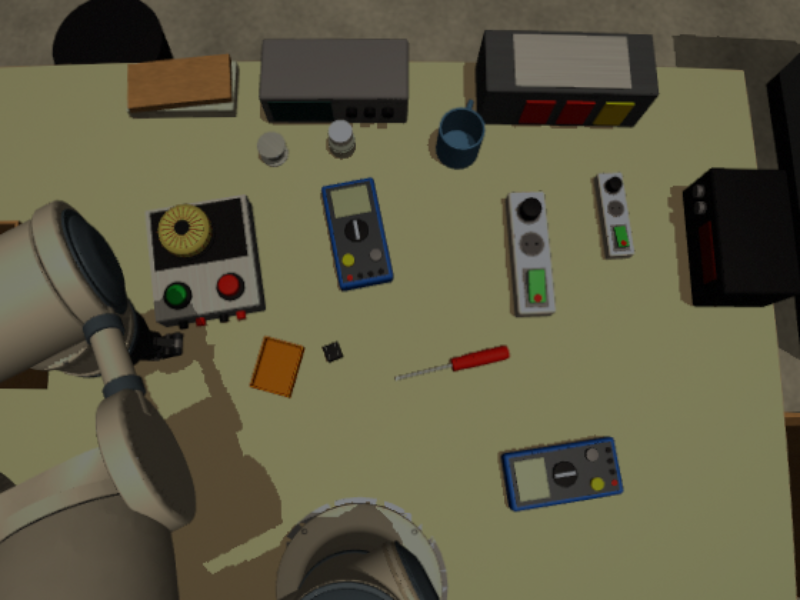

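The tip stopped at 39.4 mm with 12.5 N, about 5 mm down and well past the spring's 4 N. The key sits back at its starting pixel (348,259), the meter has not moved, and nothing else has shifted. The robot is clear, so I hand in.

```bash
python3 -c "
from cell import *
print(readout.sense()['force']);workorder.finish_job();print(readout.sense()['clock'])"
```

```text
[ 0.71523601 -0.19006347  0.41612706]
the job is handed in; nothing more can be done
the job is handed in; nothing more can be done
```

I pressed the rocker, the green button and the yellow key in that order with closed fingers and handed the job in. The clock stood at about 36 s at my last check. No verdict is reported, so the results below come from the cameras and the force readings.

| Item | What the checks showed |
|---|---|
| Rocker | The dot went from 60.7 to 52.3 mm above the table, a drop of 8.4 mm, which is fully on. |
| Green button | It dropped about 7–8 mm in both fixed cameras. A second press stopped at the same height at about 19 N. |
| Yellow key | The fingertips stopped at 39.4 mm under 12.5 N, about 5 mm down. The key came back up to its starting pixel. |
| Meter | It moved by less than 1 pixel. |
| Red button and other objects | Red was unchanged in depth when I measured it after the green presses. Red, the grey key and the loose objects looked unmoved in the last top picture. |

- **First attempt missed:** my first rocker press touched nothing. The cameras showed the closed fingertips about 17 mm behind the reported TCP, where the stated position was 8 mm ahead of it. I used the measured offset from then on.
- **Offset still disagreed slightly:** the contact on the green button gave 13 mm instead of 17 mm. I used 13 mm for the yellow key; the first two presses ended on the force stop, so the difference did not affect them.

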